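# Build up the cooling stack on the converter test board

### The arm

A 7-joint arm with a two-finger parallel gripper is mounted at the origin on the work surface. World frame = base frame: x ahead of the robot, y to its left, z up, the work surface at z = 0. Lengths are in m, angles in rad, forces in N, time in s.
With the tool pointing down it reaches from about 0.4 to 0.85 m from the base axis. Payload 10.4 kg.
Tool frame: the origin (TCP) lies between the finger pads; the fingertips stand 14 mm ahead of it and the grasp point (between the pads) lies 5 mm behind it; z points along the fingers, y is the line along which they close (so a half turn about z gives the same grasp; the last joint's range is limited). The gripper opens to 87 mm and grips with 3 to 60 N. Pads are 19 mm wide; open, the fingers measure 117 mm over their backs; the gripper's body (75 mm by 190 mm) begins 51 mm behind the grasp point.
Start: joints at [1.078, 0.332, -0.065, 1.46, 0.022, 1.35, -0.088], TCP at [0.283, -0.557, 0.237] pointing down, gripper open.
Joint ranges: [-2.6, 2.6], [-0.5, 2.12], [-1.47, 1.34], [0.16, 2.42], [-1.27, 4.41], [0.06, 2.06], [-2.6, 2.6]. Speed limits (rad/s): [2.22, 2.22, 2.79, 2.79, 3.14, 3.14, 3.14].

### API

Orientations are given as a unit quaternion [x, y, z, w].
In Python, from bench import * gives the robot as it stands.
- The arm moves only by the tool drive_tool, never from a script. Its argument "deltas" is a list of rows, each a list of 7 numbers: the turn, a rotation vector about the tool's x, y, z in degrees, then the shift along the tool's x, y, z in m, then the closure, from -1 (fully open) to 1 (shut). A call has 1 to 12 rows; each row is the pose to reach, as a shift and turn from the pose commanded when the call began, along the tool's axes at that moment; what a row does not reach only later rows make up. A row lasts 1/10 s, in which the tool goes at most 50 mm and 8.59 degrees, less where a joint would pass 70% of its speed; a pose out of reach is approached as far as the arm can. A call with a gripper value outside its range is refused whole. The fingers move at their own pace and stop on an object; "squeeze" is the grip in N (left out, the last holds). Time passes only in rows, so rows that repeat a pose let the fingers close. It gives the time, the measured TCP pose, the force and the opening at its end, in the units of the state.
- read_state(): the state, without advancing time (a new reading comes with each control period).
- camera(name): name is "scene" or "side" or "wrist"; returns (picture, depth): 420x560x3 uint8, red, green, blue; 420x560 float32, m along the optical axis (not along the pixel's ray), 0 where there is no reading.
- camera_params(name): a dict with "K" (3x3 intrinsics, pixels), "R" (3x3) and "t" (3): a world point X has camera coordinates R X + t; the wrist camera has in their place "mount" (4x4, takes a point from camera to tool coordinates, whose origin is the TCP and whose axes are the flange's). Camera axes: x right, y down, z forward; pixel columns grow to the right and rows downward; lengths in m; the calibration is good to about 2 mm. The wrist camera is an equidistant fisheye: a pixel r from the principal point sees the ray r / f radians off the axis. A picture is of the moment at which its call begins: read the wrist's pose just before it. camera_params takes no time and is no camera call.
- close_job(): hands the job in, once; it reports no verdict.
Trained networks look in the newest picture that a camera, given by its name, has taken for a name from the list of things; names that differ only in an ending like _2 or _b are one class to them, and where a whole thing is asked for, a point or a joint stands for the part that bears it (a point fixed in the world has none). Each returns a list of dicts, best first, with "score" (0 to 1); they miss things now and then, are a little off and sometimes report something else, mostly with a low value. They report only what shows in the picture. A call takes as long as a camera call. They do not tell look-alikes from the thing itself.
- outline_of(label, camera): "pixels" (420x560 bool, what is visible of it) and "location" ([column, row] as shares, 0 to 1, of the picture: columns of its width, rows of its height, amid what is visible of it).
- tip_of(label, camera): "location" ([column, row] as shares, 0 to 1, of the picture: columns of its width, rows of its height: a listed point, or the origin of a listed thing).
The state is a dict: "time": time; "joint_positions": joint angles; "joint_vel": joint speeds; "joint_torque": joint torques, N m; "ee_pos": TCP position; "eef_rot": TCP orientation; "ft_force": force on the tool from outside, world axes, zero at the start; "torque": the same for the moment, N m; "width": finger opening in m.
Only numpy, scipy, OpenCV 4.12 (cv2) and the standard library are available. Lean on these libraries where they do the work, as an engineer would, in place of code of your own. Each camera call takes 0.05 s, during which the arm holds its last target. There are 200 camera calls.

### The job

Build the cooling stack on the green test board, from the bottom up: first the converter module on the painted outline, then the copper plate on the module, then the long finned heat sink on the plate, and last the small fan on the heat sink. Centre each part on the one below, square to the board, same way up as it lay. Leave the other small square heat sink and the other, larger fan where they lie.

Things in the scene. Friction and masses are not known exactly. Their poses are not given: they have to be found in the camera images.
- board_top (a point): Green circuit board on an aluminium base, 116 x 90 x 10 mm, fixed to the bench; rows of tiny parts along its two short ends and a white painted outline, 84 x 50 mm, round its centre. The point is at the centre of its top face, 10 mm above the bench; x runs along its long side, y along its short side, z up.
- module_mid (a point): Converter module: flat black block with a smaller steel panel set in its flat black top, and brass tabs on its two short ends, 80 (x) x 46 (y) x 22 (z) mm, loose. The point is at its centre, half-way up; z is up, x along its long side. Either way round is right.
- spreader_mid (a point): Heat spreader: plain solid copper plate, 90 (x) x 56 (y) x 10 (z) mm, loose, about 0.4 kg. The point is at its centre, half-way up; z is up, x along its long side. Either way round is right.
- sink_mid (a point): Long heat sink: aluminium, oblong, 80 (x) x 50 (y) x 30 (z) mm, upright fins running along x, loose; its long sides are flat and the fin tops carry what is set on them. The point is at its centre, half-way up; z is up, x along its long side. Either way round is right.
- fan_mid (a point): Small fan: black square frame with grey hub and blades, 50 (x) x 50 (y) x 20 (z) mm, loose, flat-sided. The point is at its centre, half-way up; z is up, x and y along its sides. It may be set on at any quarter turn.
- small_sink_mid (a point): Other heat sink, not wanted: aluminium, square, 40 x 40 x 20 mm, loose. The point is at its centre, half-way up; z is up, x along its fins.
- big_fan_mid (a point): Other fan, not wanted: black square frame, 80 x 80 x 25 mm, loose. The point is at its centre, half-way up; z is up, x and y along its sides.
Things that resemble listed ones, but are neither listed nor needed, are in the scene too. Of the things shaped like the part that bears spreader_mid, the copper one is meant.

How it is judged:
By the outcome, as a careful person would: the job done as asked, in the order asked, and still so for the second after the job is handed in, with the robot touching nothing.
It also fails if it takes over 112 s, if anything falls off the work surface, if the arm or the gripper's body presses on something with over 40 N, if the wrist force passes 120 N, or if a joint passes its speed limit or range.

## Working session

There is one attempt and no reset: what is moved stays moved. The work goes in short steps, Python scripts to look and compute and a tool call to move; the robot and the scene stay as the last step left them, time stands still between calls to the robot, and variables do not carry over. Pictures are saved under pics/ and viewed, on a budget of 14 in all, crops included, one or two more only if the job needs it, and the job is handed in when it is done.

Besides the shell and the picture viewer there is one more tool, called after "Request:" as name(argument=value, ...) on one line, values as JSON. drive_tool: Moves the arm, as the interface text tells. Its arguments: {"type":"object","properties":{"deltas":{"type":"array"},"squeeze":{"type":"number"}},"required":["deltas"]}

```bash
mkdir -p pics; cat > h.py <<'E'
from bench import *
import numpy as np, cv2
from scipy.spatial.transform import Rotation as Ro
def save(n,im): cv2.imwrite(f'pics/{n}.png',cv2.cvtColor(np.ascontiguousarray(im),cv2.COLOR_RGB2BGR))
def cloud(name,depth,st=None):
    P=camera_params(name);K=np.array(P['K']);v,u=np.mgrid[:420,:560].astype(float)
    x=(u-K[0,2])/K[0,0];y=(v-K[1,2])/K[1,1]
    if name=='wrist':
        r=np.hypot(x,y)+1e-9;s=np.tan(np.minimum(r,1.5))/r;x,y=x*s,y*s
    c=np.stack([x*depth,y*depth,depth],-1)
    if name=='wrist':
        M=np.array(P['mount']);c=c@M[:3,:3].T+M[:3,3]
        return c@Ro.from_quat(st['eef_rot']).as_matrix().T+np.array(st['ee_pos'])
    return (c-np.array(P['t']))@np.array(P['R'])
E
python3 - <<'E'
from h import *
s=read_state();print({k:np.round(v,3).tolist() for k,v in s.items()})
ims=[]
for n in ['scene','side','wrist']:
    im,d=camera(n);save(n+'0',im);np.savez(f'{n}0.npz',im=im,d=d);P=camera_params(n);print(n,{k:np.round(v,3).tolist() for k,v in P.items()})
    if n=='wrist':continue
    c=cloud(n,d)
    for l in ['board_top','module_mid','spreader_mid','sink_mid','fan_mid','small_sink_mid','big_fan_mid']:
        for o in outline_of(l,n)[:3]:
            m=o['pixels']; p=c[m&(d>0)]
            if len(p)<10: continue
            z=np.percentile(p[:,2],90);t=p[abs(p[:,2]-z)<.006]
            r=cv2.minAreaRect((t[:,:2]*1000).astype(np.float32))
            print(n,l,round(o['score'],2),np.round(np.array(o['location'])*[560,420]),'z',round(z,3),np.round(r[0],1),np.round(r[1],1),round(r[2],1),len(t))
E
```

```text
{'time': 0.0, 'joint_positions': [1.078, 0.333, -0.065, 1.461, 0.022, 1.35, -0.089], 'joint_vel': [0.001, -0.0, -0.001, -0.0, -0.001, 0.001, 0.001], 'joint_torque': [-0.0, -62.325, 0.024, -38.99, -0.061, 0.04, 0.0], 'ee_pos': [0.283, -0.557, 0.236], 'eef_rot': [0.973, 0.233, -0.0, -0.001], 'ft_force': [0.928, -0.222, 0.132], 'torque': [0.078, -0.003, -0.027], 'width': 0.087}
scene {'K': [[476.341, 0.0, 288.45], [0.0, 476.341, 202.622], [0.0, 0.0, 1.0]], 'R': [[0.434, 0.901, 0.014], [0.754, -0.355, -0.552], [-0.492, 0.251, -0.834]], 't': [-0.234, -0.39, 1.566]}
scene board_top 0.96 [205. 209.] z 0.013 [ 445.6 -200.7] [ 89.8 120.4] 80.6 1121
scene module_mid 0.69 [405. 163.] z 0.024 [549.3 366.9] [79.9 50.1] 18.3 320
scene module_mid 0.32 [285. 190.] z 0.02 [477.7  13.2] [39.9 37.1] 71.7 59
scene spreader_mid 0.95 [148. 226.] z 0.012 [ 418.5 -358.7] [56.3 93.1] 82.9 592
scene spreader_mid 0.72 [156. 265.] z 0.013 [ 551.6 -379.9] [90.9 57.6] 56.1 715
scene spreader_mid 0.67 [153. 327.] z 0.013 [ 702.1 -428.1] [57.8 90.8] 58.5 874
scene sink_mid 0.81 [247. 255.] z 0.031 [ 628.  -152.6] [
[... 807 characters left out ...]
 -375.5] [92.1 61.6] 55.4 334
side spreader_mid 0.72 [343. 139.] z 0.009 [ 696.7 -423.8] [57.5 92.5] 60.1 260
side sink_mid 0.84 [310. 185.] z 0.028 [ 620.6 -145.9] [50. 78.] 47.0 153
side fan_mid 0.75 [224. 231.] z 0.018 [656.3 155.4] [49.5 53.4] 61.8 168
side small_sink_mid 0.6 [308. 237.] z 0.018 [469.4  19.1] [40.8 43.2] 70.9 154
side small_sink_mid 0.15 [371. 202.] z 0.01 [ 441.9 -196.5] [ 96.2 119.9] 80.7 936
side big_fan_mid 0.88 [280. 290.] z 0.023 [422.  197.6] [80.1 83.6] 63.8 475
wrist {'K': [[325.192, 0.0, 282.372], [0.0, 325.192, 208.733], [0.0, 0.0, 1.0]], 'mount': [[0.001, -0.958, -0.286, 0.079], [1.0, 0.001, -0.001, 0.0], [0.001, -0.286, 0.958, -0.148], [0.0, 0.0, 0.0, 1.0]]}
```

View pics/scene0.png

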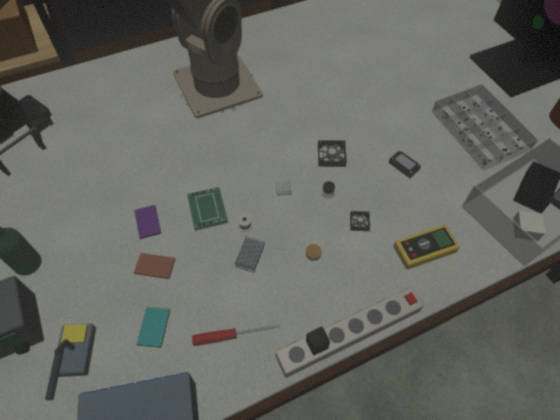

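View pics/side0.png

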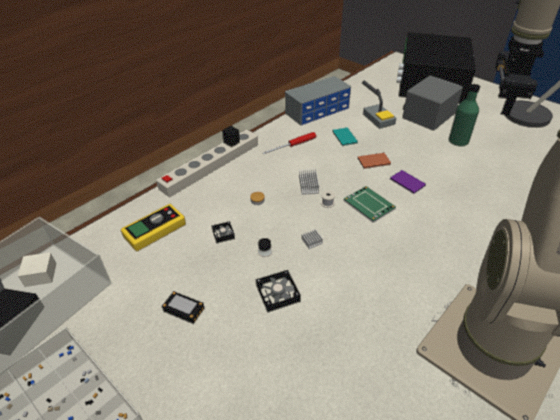

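The scene shows a purple plate at (148,222), an orange-copper one at (155,265) and a teal one at (153,327). The orange-brown one fits "copper". The module is at (405,163), the long sink at (249,254), the small fan at (360,220), the board at (207,208), the big fan at (332,153) and the square sink at (284,188). An enlarged crop will confirm the plate, and I'll work out the first move at the same time.

```bash
cat >> h.py <<'E'
def yaw(s): x=Ro.from_quat(s['eef_rot']).as_matrix()[:,0];return np.degrees(np.arctan2(x[1],x[0]))
def to(x,y,z,yw,n=''):
    s=read_state();R=Ro.from_quat(s['eef_rot']);c,q=np.cos(np.radians(yw)),np.sin(np.radians(yw))
    G=Ro.from_matrix(np.array([[c,q,0],[q,-c,0],[0,0,-1]]))
    rv=np.degrees((R.inv()*G).as_rotvec());d=R.inv().apply(np.array([x,y,z])-s['ee_pos'])
    print(n,'t',round(s['time'],2),'pos',np.round(s['ee_pos'],4),'yaw',round(yaw(s),2),'w',round(s['width'],4),'F',np.round(s['ft_force'],1),'\n  turn',np.round(rv,2),'shift',np.round(d,4))
E
python3 - <<'E'
from h import *
im=np.load('scene0.npz')['im'];a=im[170:355,110:300];b=im[130:240,300:440]
A=cv2.resize(a,None,fx=2.2,fy=2.2,interpolation=cv2.INTER_CUBIC);B=cv2.resize(b,None,fx=2.5,fy=2.5,interpolation=cv2.INTER_CUBIC)
C=np.zeros((max(A.shape[0],B.shape[0]),A.shape[1]+B.shape[1],3),np.uint8);C[:A.shape[0],:A.shape[1]]=A;C[:B.shape[0],A.shape[1]:]=B
save('crop1',np.clip(C*1.5,0,255).astype(np.uint8)[:, :800]);to(.444,-.199,.27,80.7)
E
```

```text
t 0.85 pos [ 0.283  -0.5573  0.2366] yaw 26.92 w 0.0869 F [-0.1 -0.3 -0.2] 
  turn [ 1.000e-02  0.000e+00 -5.378e+01] shift [ 0.3058 -0.2466 -0.0334]
```

View pics/crop1.png

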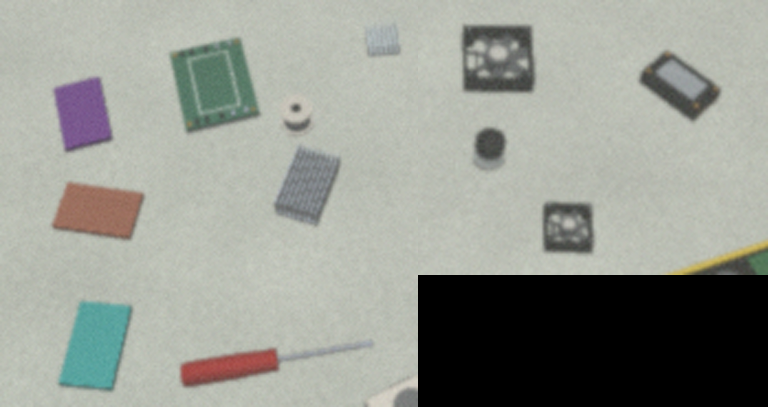

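The crop confirms the targets. The brown-orange plate at scene (155,265) is the copper one, and the others are violet and teal. The module shows a steel panel and brass tabs, and the sink is the oblong finned one. Next I move over the board for a closer look.

Request:
drive_tool(deltas=[[0,0,-54,0.306,-0.247,-0.033,-1],[0,0,-54,0.306,-0.247,-0.033,-1],[0,0,-54,0.306,-0.247,-0.033,-1],[0,0,-54,0.306,-0.247,-0.033,-1],[0,0,-54,0.306,-0.247,-0.033,-1],[0,0,-54,0.306,-0.247,-0.033,-1],[0,0,-54,0.306,-0.247,-0.033,-1],[0,0,-54,0.306,-0.247,-0.033,-1],[0,0,-54,0.306,-0.247,-0.033,-1],[0,0,-54,0.306,-0.247,-0.033,-1],[0,0,-54,0.306,-0.247,-0.033,-1],[0,0,-54,0.306,-0.247,-0.033,-1]])

```text
time: 2.05
ee_pos: [0.4434, -0.1999, 0.2694]
eef_rot: [0.762, 0.648, -0.0, -0.0]
ft_force: [-0.3, -0.6, 0.1]
width: 0.0866
```

```bash
cat >> h.py <<'E'
def look(tag,labels,tol=.005):
    s=read_state();im,d=camera('wrist');save(tag,im);np.savez(tag+'.npz',im=im,d=d,**{k:np.array(v) for k,v in s.items()})
    c=cloud('wrist',d,s)
    for l in labels:
        for o in outline_of(l,'wrist')[:3]:
            p=c[o['pixels']&(d>0)]
            if len(p)<50: continue
            z=np.percentile(p[:,2],85);t=p[abs(p[:,2]-z)<tol]
            r=cv2.minAreaRect((t[:,:2]*1000).astype(np.float32))
            print(l,round(o['score'],2),np.round(np.array(o['location'])*[560,420]),'z',round(z,4),'c',np.round(r[0],1),'size',np.round(r[1],1),'ang',round(r[2],1),len(t))
E
python3 - <<'E'
from h import *
look('w1',['board_top','sink_mid','spreader_mid']);to(.546,.368,.20,198.5)
E
```

```text
board_top 0.7 [282. 172.] z 0.0112 c [ 444.1 -198.8] size [ 90.7 116.9] ang 81.0 6200
sink_mid 0.79 [417. 119.] z 0.0303 c [ 624.7 -150.8] size [50.7 79. ] ang 47.0 1249
sink_mid 0.18 [278. 172.] z 0.0111 c [ 444.1 -198.8] size [ 90.7 116.9] ang 81.0 6206
spreader_mid 0.95 [281. 276.] z 0.0108 c [ 418.4 -341.9] size [27.5 88.3] ang 82.5 1031
spreader_mid 0.61 [397. 265.] z 0.0108 c [ 549.9 -377.3] size [90.2 56.7] ang 54.6 80
 t 2.25 pos [ 0.4437 -0.1991  0.2694] yaw 80.85 w 0.0872 F [ 0.4  0.4 -0.3] 
  turn [-0.0000e+00 -1.0000e-02 -1.1765e+02] shift [0.5762 0.0108 0.0695]
```

View pics/w1.png

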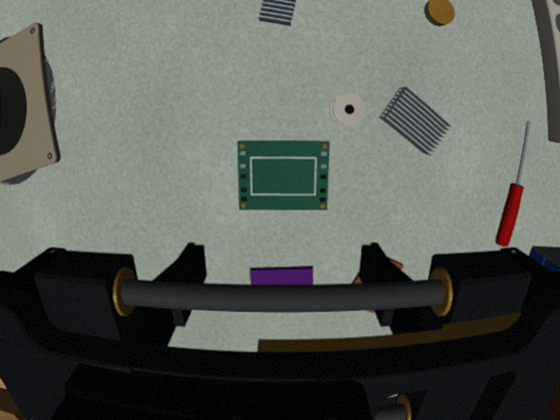

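The wrist view has the board at (283,175), the long sink at (417,120), the violet plate at (282,276), and the copper plate partly hidden at (385,275). The networks agree with this. The board centre is (444.1,-198.8) mm with its long axis at -9°. Next is the module.

Request:
drive_tool(deltas=[[0,0,-118,0.576,0.011,0.07,-1],[0,0,-118,0.576,0.011,0.07,-1],[0,0,-118,0.576,0.011,0.07,-1],[0,0,-118,0.576,0.011,0.07,-1],[0,0,-118,0.576,0.011,0.07,-1],[0,0,-118,0.576,0.011,0.07,-1],[0,0,-118,0.576,0.011,0.07,-1],[0,0,-118,0.576,0.011,0.07,-1],[0,0,-118,0.576,0.011,0.07,-1],[0,0,-118,0.576,0.011,0.07,-1],[0,0,-118,0.576,0.011,0.07,-1],[0,0,-118,0.576,0.011,0.07,-1]])

```text
time: 3.45
ee_pos: [0.5451, 0.3719, 0.1984]
eef_rot: [-0.039, 0.999, 0.001, -0.001]
ft_force: [0.1, -0.1, 0.5]
width: 0.0869
```

```bash
python3 - <<'E'
from h import *
look('w2',['module_mid','fan_mid','big_fan_mid']);to(.546,.368,.18,198.5)
# painted outline from w1
q=np.load('w1.npz');s=dict(ee_pos=q['ee_pos'],eef_rot=q['eef_rot']);c=cloud('wrist',q['d'],s);im=q['im'].astype(int)
m=np.zeros((420,560),bool);m[150:200,246:321]=1
m&=(im.min(2)>110)
p=c[m];r=cv2.minAreaRect((p[:,:2]*1000).astype(np.float32));print('outline',m.sum(),r)
E
```

```text
module_mid 0.64 [277. 187.] z 0.0231 c [547.5 368.5] size [79.8 46.2] ang 18.0 3319
big_fan_mid 0.84 [130.  71.] z 0.0248 c [424.1 195.9] size [81.6 81.5] ang 64.7 1878
 t 3.65 pos [0.5456 0.3687 0.1988] yaw -175.99 w 0.0871 F [ 0.  -0.6  0. ] 
  turn [ 1.000e-02 -8.000e-02 -1.449e+01] shift [-0.0004 -0.0007  0.0188]
outline 270 ((443.9960632324219, -199.1092987060547), (48.91965103149414, 84.29148864746094), 80.68450164794922)
```

Request:
drive_tool(deltas=[[0,0,-14,-0.002,0,0.04,-1],[0,0,-14,-0.002,0,0.08,-1],[0,0,-14,-0.002,0,0.12,-1],[0,0,-14,-0.002,0,0.15,-1],[0,0,-14,-0.002,0,0.17,-1],[0,0,-14,-0.002,0,0.181,-1],[0,0,-14,-0.002,0,0.181,-1],[0,0,-14,-0.002,0,0.181,1],[0,0,-14,-0.002,0,0.181,1],[0,0,-14,-0.002,0,0.181,1],[0,0,-14,-0.002,0,0.181,1],[0,0,-14,-0.002,0,0.181,1]], squeeze=25)

```text
time: 4.85
ee_pos: [0.5479, 0.3687, 0.0189]
eef_rot: [-0.157, 0.988, 0.0, 0.0]
ft_force: [0.6, -1.2, 0.1]
width: 0.0547
```

Request:
drive_tool(deltas=[[0,0,0,0,0,0,1],[0,0,0,0,0,0,1],[0,0,0,0,0,-0.02,1],[0,0,0,0,0,-0.06,1],[0,0,0,0,0,-0.1,1],[0,0,0,0,0,-0.13,1],[0,0,0,0,0,-0.13,1],[0,0,0,0,0,-0.13,1]])

```text
time: 5.65
ee_pos: [0.5479, 0.3688, 0.1497]
eef_rot: [-0.157, 0.988, 0.0, 0.001]
ft_force: [0.4, 0.1, -2.8]
width: 0.0459
```

```bash
python3 - <<'E'
from h import *
look('w3',['module_mid']);to(.444,-.199,.15,170.7)
E
```

```text
module_mid 0.78 [282. 245.] z 0.154 c [547.6 368.3] size [80.8 46.4] ang 18.1 10263
 t 5.75 pos [0.5474 0.3681 0.1476] yaw -161.95 w 0.0458 F [ 0.2 -0.2 -2.2] 
  turn [-0.07 -0.07 27.35] shift [ 0.274  -0.5071 -0.0015]
```

View pics/w3.png

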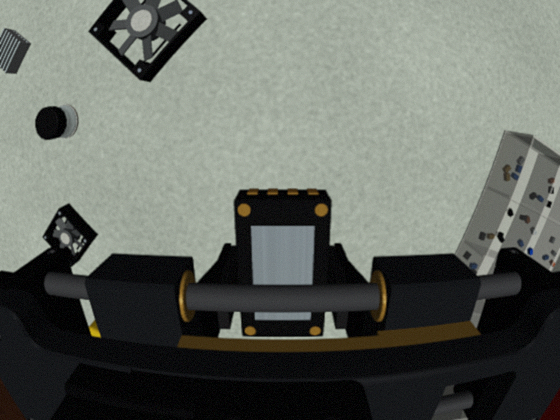

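The module is held centred, at (282,262) in the wrist view, and the opening matches its 46 mm width. Carrying it to the board.

Request:
drive_tool(deltas=[[0,0,27.3,0.274,-0.507,0,1],[0,0,27.3,0.274,-0.507,0,1],[0,0,27.3,0.274,-0.507,0,1],[0,0,27.3,0.274,-0.507,0,1],[0,0,27.3,0.274,-0.507,0,1],[0,0,27.3,0.274,-0.507,0,1],[0,0,27.3,0.274,-0.507,0,1],[0,0,27.3,0.274,-0.507,0,1],[0,0,27.3,0.274,-0.507,0,1],[0,0,27.3,0.274,-0.507,0,1],[0,0,27.3,0.274,-0.507,0,1],[0,0,27.3,0.274,-0.507,0,1]])

```text
time: 6.95
ee_pos: [0.442, -0.2026, 0.1475]
eef_rot: [0.083, 0.997, -0.0, -0.001]
ft_force: [0.4, -0.6, -1.8]
width: 0.0458
```

Request:
drive_tool(deltas=[[0,0,0,0,0,0.02,1],[0,0,0,0,0,0.05,1],[0,0,0,0,0,0.07,1],[0,0,0,0,0,0.07,1],[0,0,0,0,0,0.07,1]])

```text
time: 7.45
ee_pos: [0.4441, -0.1979, 0.0784]
eef_rot: [0.08, 0.997, 0.001, -0.001]
ft_force: [0.5, -0.5, -1.3]
width: 0.0454
```

```bash
python3 - <<'E'
from h import *
look('w4',['module_mid','board_top']);to(.444,-.199,.028,170.7)
E
```

```text
module_mid 0.96 [282. 244.] z 0.0829 c [ 443.6 -198.1] size [47.1 80.5] ang 80.4 10285
board_top 0.73 [275. 172.] z 0.0112 c [ 422.4 -195.8] size [90.7 73.5] ang 81.0 7254
 t 7.6 pos [ 0.445  -0.1985  0.0796] yaw 170.76 w 0.0458 F [-0.3 -0.7 -2.4] 
  turn [-0.04  0.09  0.06] shift [ 0.001  -0.0006  0.0516]
```

View pics/w4.png

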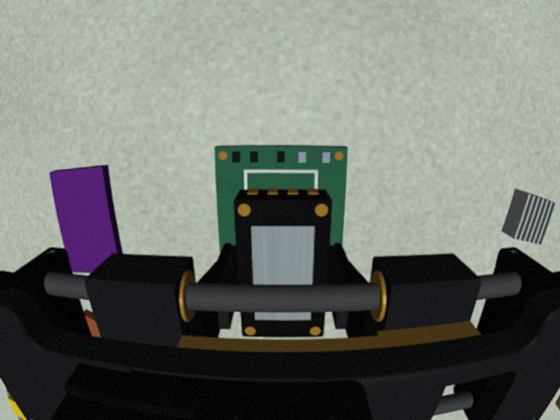

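The module hangs over the outline. The same-image comparison with the board shows it 1 mm off along tool y, so I correct that, lower and release.

Request:
drive_tool(deltas=[[0,0,0,0,-0.001,0.02,1],[0,0,0,0,-0.001,0.035,1],[0,0,0,0,-0.001,0.044,1],[0,0,0,0,-0.001,0.048,1],[0,0,0,0,-0.001,0.05,1],[0,0,0,0,-0.001,0.05,1],[0,0,0,0,-0.001,0.05,-0.5],[0,0,0,0,-0.001,0.05,-0.7],[0,0,0,0,-0.001,0.05,-0.7],[0,0,0,0,-0.001,0.05,-0.7],[0,0,0,0,-0.001,0.02,-0.7],[0,0,0,0,-0.001,-0.03,-0.7]])

```text
time: 8.8
ee_pos: [0.4423, -0.1984, 0.1072]
eef_rot: [0.081, 0.997, 0.002, -0.002]
ft_force: [1.0, -1.2, -0.3]
width: 0.0733
```

Request:
drive_tool(deltas=[[0,0,0,0,0,-0.05,-1],[0,0,0,0,0,-0.1,-1],[0,0,0,0,0,-0.1,-1],[0,0,0,0,0,-0.1,-1]])

```text
time: 9.2
ee_pos: [0.4446, -0.1996, 0.2096]
eef_rot: [0.081, 0.997, -0.001, 0.001]
ft_force: [0.2, -0.5, -1.1]
width: 0.0863
```

```bash
python3 - <<'E'
from h import *
look('w5',['module_mid','board_top']);to(.5495,-.3775,.15,55.5)
E
```

```text
module_mid 0.87 [282. 186.] z 0.0331 c [ 444.1 -199.2] size [46.1 79.6] ang 80.6 3321
board_top 0.59 [256. 176.] z 0.0113 c [ 444.2 -199.5] size [ 90.7 116.7] ang 80.7 4883
 t 9.35 pos [ 0.4434 -0.199   0.2072] yaw 170.75 w 0.0873 F [ 0.8  0.3 -0.4] 
  turn [-9.0000e-02 -1.2000e-01  1.1525e+02] shift [-0.1335 -0.1592  0.0568]
```

View pics/w5.png

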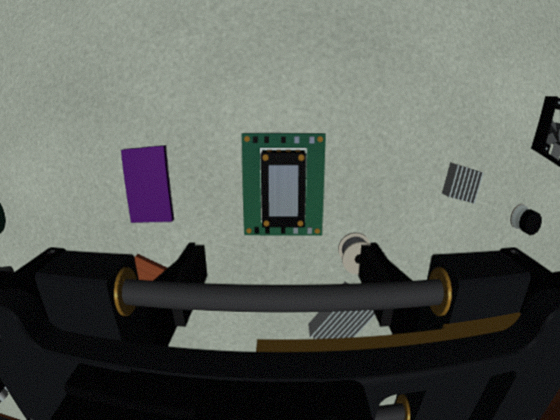

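The module sits inside the outline at (283,188), 0.3 mm and 0.1° off the board. Next is the copper plate.

Request:
drive_tool(deltas=[[0,0,115,-0.133,-0.159,0.03,-1],[0,0,115,-0.133,-0.159,0.03,-1],[0,0,115,-0.133,-0.159,0.03,-1],[0,0,115,-0.133,-0.159,0.03,-1],[0,0,115,-0.133,-0.159,0.03,-1],[0,0,115,-0.133,-0.159,0.03,-1],[0,0,115,-0.133,-0.159,0.03,-1],[0,0,115,-0.133,-0.159,0.03,-1],[0,0,115,-0.133,-0.159,0.03,-1],[0,0,115,-0.133,-0.159,0.03,-1],[0,0,115,-0.133,-0.159,0.03,-1],[0,0,115,-0.133,-0.159,0.03,-1]])

```text
time: 10.55
ee_pos: [0.5493, -0.377, 0.1764]
eef_rot: [0.833, 0.554, -0.001, -0.001]
ft_force: [-0.3, -0.9, 0.3]
width: 0.0868
```

Request:
drive_tool(deltas=[[0,0,11.5,0,0,0,-1],[0,0,11.5,0,0,0,-1],[0,0,11.5,0,0,0,-1]])

```text
time: 10.85
ee_pos: [0.5494, -0.3771, 0.1767]
eef_rot: [0.883, 0.47, -0.001, -0.001]
ft_force: [-1.0, -0.2, -1.2]
width: 0.0866
```

```bash
python3 - <<'E'
from h import *
look('w6',['spreader_mid']);to(.5495,-.3775,.0155,55.5)
E
```

```text
spreader_mid 0.96 [427. 155.] z 0.0109 c [ 700.4 -426.8] size [56.3 91.1] ang 59.3 4009
spreader_mid 0.82 [172. 240.] z 0.011 c [ 416.9 -356.6] size [55.6 90.7] ang 81.9 2874
spreader_mid 0.64 [284. 193.] z 0.0109 c [ 550.1 -378.6] size [89.7 56.5] ang 55.9 4846
 t 10.95 pos [ 0.5496 -0.3772  0.1773] yaw 56.25 w 0.0872 F [ 0.1 -0.5  0.5] 
  turn [-0.11  0.01  0.75] shift [-0.0003  0.0004  0.1618]
```

View pics/w6.png

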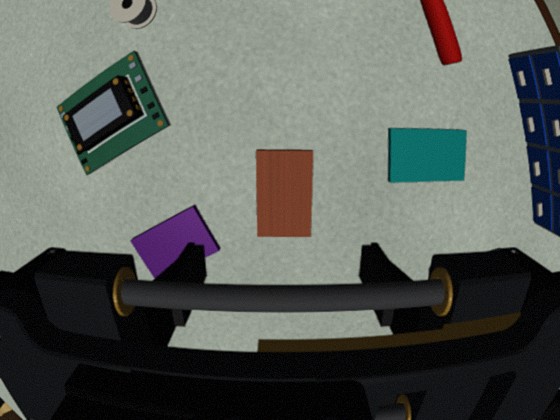

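The copper plate is at (284,193), directly below the gripper. Grasping it.

Request:
drive_tool(deltas=[[0,0,0.4,-0.001,0.001,0.04,-1],[0,0,0.4,-0.001,0.001,0.08,-1],[0,0,0.4,-0.001,0.001,0.12,-1],[0,0,0.4,-0.001,0.001,0.145,-1],[0,0,0.4,-0.001,0.001,0.155,-1],[0,0,0.4,-0.001,0.001,0.16,-1],[0,0,0.4,-0.001,0.001,0.16,1],[0,0,0.4,-0.001,0.001,0.16,1],[0,0,0.4,-0.001,0.001,0.16,1],[0,0,0.4,-0.001,0.001,0.16,1],[0,0,0.4,-0.001,0.001,0.16,1],[0,0,0.4,-0.001,0.001,0.16,1]], squeeze=40)

```text
time: 12.15
ee_pos: [0.5504, -0.3791, 0.0192]
eef_rot: [0.884, 0.467, 0.0, 0.0]
ft_force: [-1.3, 2.0, 4.4]
width: 0.0547
```

Request:
drive_tool(deltas=[[0,0,0,0,0,0,1],[0,0,0,0,0,-0.01,1],[0,0,0,0,0,-0.04,1],[0,0,0,0,0,-0.08,1],[0,0,0,0,0,-0.1,1],[0,0,0,0,0,-0.1,1],[0,0,0,0,0,-0.1,1]])

```text
time: 12.85
ee_pos: [0.5497, -0.3788, 0.1176]
eef_rot: [0.884, 0.467, -0.0, -0.0]
ft_force: [0.0, 0.6, -3.9]
width: 0.0552
```

```bash
python3 - <<'E'
from h import *
look('w7',['spreader_mid']);to(.444,-.1993,.115,-9.3)
E
```

```text
spreader_mid 0.87 [172. 248.] z 0.0108 c [ 428.2 -357.2] size [53.1 69.7] ang 82.2 1652
spreader_mid 0.77 [283. 240.] z 0.1092 c [ 549.7 -378.6] size [90.5 56.3] ang 55.8 12575
spreader_mid 0.66 [451. 160.] z 0.0108 c [ 700.2 -427. ] size [56.7 91.4] ang 58.9 5432
 t 12.95 pos [ 0.5491 -0.3784  0.1163] yaw 55.72 w 0.0548 F [ 0.4  0.8 -4.3] 
  turn [-0.16  0.12 65.02] shift [ 0.0888 -0.1877  0.0019]
```

Request:
drive_tool(deltas=[[0,0,65,0.089,-0.188,0,1],[0,0,65,0.089,-0.188,0,1],[0,0,65,0.089,-0.188,0,1],[0,0,65,0.089,-0.188,0,1],[0,0,65,0.089,-0.188,0,1],[0,0,65,0.089,-0.188,0,1],[0,0,65,0.089,-0.188,0,1],[0,0,65,0.089,-0.188,0,1],[0,0,65,0.089,-0.188,0,1],[0,0,65,0.089,-0.188,0,1],[0,0,65,0.089,-0.188,0,1]])

```text
time: 14.05
ee_pos: [0.4447, -0.1994, 0.118]
eef_rot: [0.997, -0.08, -0.0, -0.0]
ft_force: [-0.5, -0.1, -3.5]
width: 0.055
```

```bash
python3 - <<'E'
from h import *
look('w8',['spreader_mid','board_top']);to(.444,-.1993,.05,-9.3)
E
```

```text
spreader_mid 0.92 [452. 207.] z 0.0108 c [ 417.1 -357.4] size [57.6 90.2] ang 82.9 4620
spreader_mid 0.56 [281. 242.] z 0.1098 c [ 444.7 -199.9] size [57.  91.3] ang 80.9 12689
board_top 0.78 [281. 154.] z 0.0115 c [ 486.1 -206.7] size [90.1 31.7] ang 81.1 3310
 t 14.2 pos [ 0.4449 -0.1996  0.1184] yaw -9.23 w 0.0548 F [-0.  -0.2 -2.9] 
  turn [-0.    0.01  0.07] shift [-0.0009 -0.0001  0.0684]
```

View pics/w8.png

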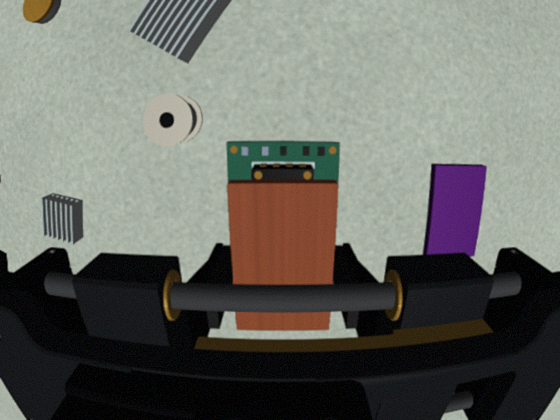

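The plate is held centred at (284,255) and lines up with the board behind it to about 0.5 mm. Lowering it.

Request:
drive_tool(deltas=[[0,0,0,-0.0005,0,0.03,1],[0,0,0,-0.0005,0,0.05,1],[0,0,0,-0.0005,0,0.06,1],[0,0,0,-0.0005,0,0.064,1],[0,0,0,-0.0005,0,0.066,1],[0,0,0,-0.0005,0,0.067,1],[0,0,0,-0.0005,0,0.067,1]])

```text
time: 14.9
ee_pos: [0.445, -0.1997, 0.0522]
eef_rot: [0.997, -0.081, 0.001, 0.0]
ft_force: [0.1, 0.2, -4.0]
width: 0.055
```

Request:
drive_tool(deltas=[[0,0,0,0,0,0,-0.4],[0,0,0,0,0,0,-0.7],[0,0,0,0,0,0,-0.7],[0,0,0,0,0,0,-0.7],[0,0,0,0,0,-0.03,-0.7],[0,0,0,0,0,-0.08,-1],[0,0,0,0,0,-0.13,-1],[0,0,0,0,0,-0.17,-1],[0,0,0,0,0,-0.17,-1],[0,0,0,0,0,-0.17,-1]])

```text
time: 15.9
ee_pos: [0.4448, -0.1996, 0.2222]
eef_rot: [0.997, -0.081, 0.001, 0.0]
ft_force: [0.2, 0.4, -0.5]
width: 0.087
```

```bash
python3 - <<'E'
from h import *
look('w9',['spreader_mid','board_top','sink_mid']);to(.6235,-.150,.17,136.5)
E
```

```text
spreader_mid 0.94 [413. 184.] z 0.0109 c [ 416.6 -357. ] size [57.1 91. ] ang 82.6 3060
board_top 0.7 [278. 141.] z 0.0113 c [ 443.4 -199.7] size [ 91.  115.7] ang 80.7 3120
sink_mid 0.8 [215.  34.] z 0.0305 c [ 625.9 -151.9] size [51.1 79.9] ang 47.2 2002
 t 16.1 pos [ 0.4438 -0.1992  0.2201] yaw -9.28 w 0.0871 F [0.1 0.2 0.3] 
  turn [-1.9000e-01  1.0000e-02 -1.4578e+02] shift [ 0.1696 -0.0775  0.0497]
```

View pics/w9.png

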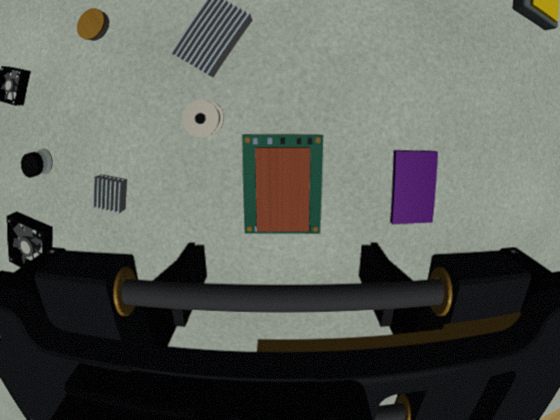

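Request:
drive_tool(deltas=[[0,0,33.7,0.172,-0.076,0.03,-1],[0,0,33.7,0.172,-0.076,0.03,-1],[0,0,33.7,0.172,-0.076,0.03,-1],[0,0,33.7,0.172,-0.076,0.03,-1],[0,0,33.7,0.172,-0.076,0.03,-1],[0,0,33.7,0.172,-0.076,0.03,-1],[0,0,33.7,0.172,-0.076,0.03,-1],[0,0,33.7,0.172,-0.076,0.03,-1]])

```text
time: 16.9
ee_pos: [0.6257, -0.1533, 0.1921]
eef_rot: [0.93, -0.367, 0.0, 0.0]
ft_force: [-0.5, -0.6, -0.5]
width: 0.0872
```

```bash
cat >> h.py <<'E'
def slab(tag,z0,z1,box):
    q=np.load(tag+'.npz');c=cloud('wrist',q['d'],dict(ee_pos=q['ee_pos'],eef_rot=q['eef_rot']))
    m=(c[...,2]>z0)&(c[...,2]<z1)&(abs(c[...,0]-box[0])<box[2])&(abs(c[...,1]-box[1])<box[2])&(q['d']>0)
    p=c[m];print(tag,'slab',m.sum(),'z',np.round(np.median(p[:,2]),4),cv2.minAreaRect((p[:,:2]*1000).astype(np.float32)))
E
python3 - <<'E'
from h import *
slab('w9',.038,.05,(.444,-.199,.075))
look('w10',['sink_mid']);to(.6255,-.1515,.024,-43)
print(read_state()['joint_positions'])
E
```

```text
w9 slab 4506 z 0.0423 ((444.98687744140625, -200.06556701660156), (56.439022064208984, 89.88632202148438), 80.6956787109375)
sink_mid 0.87 [283. 190.] z 0.0304 c [ 626.2 -152. ] size [50.3 78.9] ang 46.7 1444
 t 17.0 pos [ 0.6259 -0.1531  0.1923] yaw -43.02 w 0.0869 F [-0.4  0.1 -0.6] 
  turn [-0.   -0.06 -0.02] shift [-0.0016 -0.0009  0.1683]
[ 0.39034839  0.41587326 -0.29475514  1.45343022  0.12314487  1.2894538
 -2.23650251]
```

Request:
drive_tool(deltas=[[0,0,0,-0.0005,-0.001,0.04,-1],[0,0,0,-0.0005,-0.001,0.08,-1],[0,0,0,-0.0005,-0.001,0.12,-1],[0,0,0,-0.0005,-0.001,0.15,-1],[0,0,0,-0.0005,-0.001,0.164,-1],[0,0,0,-0.0005,-0.001,0.17,-1],[0,0,0,-0.0005,-0.001,0.17,1],[0,0,0,-0.0005,-0.001,0.17,1],[0,0,0,-0.0005,-0.001,0.17,1],[0,0,0,-0.0005,-0.001,0.17,1],[0,0,0,-0.0005,-0.001,0.17,1],[0,0,0,-0.0005,-0.001,0.17,1]], squeeze=25)

```text
time: 18.2
ee_pos: [0.627, -0.1513, 0.022]
eef_rot: [0.93, -0.366, 0.0, 0.0]
ft_force: [-0.9, -1.1, 2.3]
width: 0.0499
```

Request:
drive_tool(deltas=[[0,0,0,0,0,0,1],[0,0,0,0,0,-0.01,1],[0,0,0,0,0,-0.04,1],[0,0,0,0,0,-0.08,1],[0,0,0,0,0,-0.11,1],[0,0,0,0,0,-0.11,1],[0,0,0,0,0,-0.11,1]])

```text
time: 18.9
ee_pos: [0.6269, -0.1511, 0.1321]
eef_rot: [0.93, -0.366, 0.0, -0.0]
ft_force: [1.1, -0.5, -2.4]
width: 0.0495
```

```bash
python3 - <<'E'
from h import *
look('w11',['sink_mid']);to(.4443,-.1995,.132,-9.3)
E
```

```text
sink_mid 0.63 [284. 247.] z 0.1405 c [ 626.7 -151.3] size [50.7 79.9] ang 47.2 4865
 t 19.0 pos [ 0.6259 -0.151   0.1302] yaw -42.98 w 0.0499 F [-0.1  0.2 -1.5] 
  turn [  0.04   0.13 -33.68] shift [-0.0998  0.1593 -0.0014]
```

Request:
drive_tool(deltas=[[0,0,-33.7,-0.1,0.159,0,1],[0,0,-33.7,-0.1,0.159,0,1],[0,0,-33.7,-0.1,0.159,0,1],[0,0,-33.7,-0.1,0.159,0,1],[0,0,-33.7,-0.1,0.159,0,1],[0,0,-33.7,-0.1,0.159,0,1],[0,0,-33.7,-0.1,0.159,0,1],[0,0,-33.7,-0.1,0.159,0,1]])

```text
time: 19.8
ee_pos: [0.446, -0.1986, 0.1312]
eef_rot: [0.997, -0.081, -0.0, -0.0]
ft_force: [-0.0, -1.1, -1.7]
width: 0.0501
```

```bash
python3 - <<'E'
from h import *
look('w12',['sink_mid','board_top','spreader_mid']);to(.4443,-.1995,.065,-9.3)
slab('w12',.12,.15,(.444,-.199,.075));slab('w12',.038,.047,(.444,-.199,.085));slab('w12',.009,.014,(.444,-.199,.085))
E
```

```text
sink_mid 0.7 [282. 244.] z 0.1396 c [ 446.9 -199.2] size [50.2 77.8] ang 81.2 4698
board_top 0.95 [285. 153.] z 0.0114 c [ 479.5 -205.3] size [91.2 46.9] ang 78.3 2902
spreader_mid 0.82 [283. 177.] z 0.0429 c [ 479.3 -205.8] size [56.4 20.5] ang 80.9 2095
spreader_mid 0.81 [446. 207.] z 0.0108 c [ 417.  -356.7] size [57.4 90.6] ang 82.0 4467
 t 20.0 pos [ 0.4456 -0.1989  0.1313] yaw -9.25 w 0.0497 F [ 0.2  0.5 -1.6] 
  turn [-0.02  0.02  0.05] shift [-0.0012  0.0008  0.0663]
w12 slab 8445 z 0.1389 ((445.4169921875, -198.45436096191406), (71.43714904785156, 81.1605453491211), 80.04681396484375)
w12 slab 2095 z 0.0422 ((479.2796630859375, -205.78402709960938), (56.385746002197266, 20.489990234375), 80.89181518554688)
w12 slab 2756 z 0.0104 ((483.2098388671875, -191.40838623046875), (124.87714385986328, 56.35844421386719), 72.48490905761719)
```

View pics/w12.png

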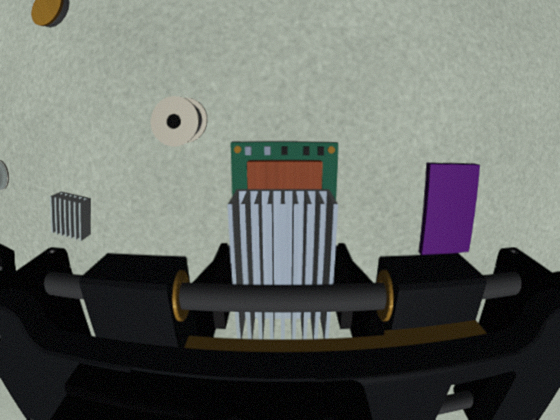

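The sink hangs at (283,265) with the copper plate visible behind it. It needs about 1.2 mm back in x and 1 mm in y before I lower it.

Request:
drive_tool(deltas=[[0,0,0,-0.0012,0.001,0.03,1],[0,0,0,-0.0012,0.001,0.05,1],[0,0,0,-0.0012,0.001,0.06,1],[0,0,0,-0.0012,0.001,0.064,1],[0,0,0,-0.0012,0.001,0.066,1],[0,0,0,-0.0012,0.001,0.067,1],[0,0,0,-0.0012,0.001,0.067,1]])

```text
time: 20.7
ee_pos: [0.4444, -0.2003, 0.0652]
eef_rot: [0.997, -0.081, 0.001, 0.0]
ft_force: [-0.1, -0.6, -1.3]
width: 0.0494
```

Request:
drive_tool(deltas=[[0,0,0,0,0,0,-0.4],[0,0,0,0,0,0,-0.7],[0,0,0,0,0,0,-0.7],[0,0,0,0,0,0,-0.7],[0,0,0,0,0,-0.03,-0.7],[0,0,0,0,0,-0.08,-1],[0,0,0,0,0,-0.13,-1],[0,0,0,0,0,-0.16,-1],[0,0,0,0,0,-0.16,-1],[0,0,0,0,0,-0.16,-1]])

```text
time: 21.7
ee_pos: [0.444, -0.2002, 0.2248]
eef_rot: [0.997, -0.081, 0.001, 0.0]
ft_force: [-0.6, 0.1, -0.1]
width: 0.0867
```

```bash
python3 - <<'E'
from h import *
look('w13',['sink_mid','board_top']);to(.658,.153,.18,60.5)
slab('w13',.065,.08,(.444,-.199,.075));slab('w13',.038,.047,(.444,-.199,.085))
E
```

```text
sink_mid 0.91 [285. 188.] z 0.0724 c [ 446.8 -201.1] size [50.3 73.2] ang 80.9 1489
board_top 0.84 [276. 143.] z 0.0113 c [ 443.9 -199.7] size [ 90.7 115.2] ang 80.8 3033
board_top 0.34 [15. 81.] z 0.0197 c [658.1 152.1] size [52.3 50.8] ang 62.8 450
 t 21.85 pos [ 0.4432 -0.1999  0.2232] yaw -9.28 w 0.0867 F [0.2 0.6 0.2] 
  turn [ -0.11   0.09 -69.78] shift [ 0.1552 -0.3829  0.043 ]
w13 slab 1729 z 0.0722 ((443.87030029296875, -200.62208557128906), (50.44626998901367, 79.16673278808594), 80.67623138427734)
w13 slab 1230 z 0.0461 ((445.3444519042969, -200.0059814453125), (56.30738067626953, 89.76675415039062), 80.98016357421875)
```

View pics/w13.png

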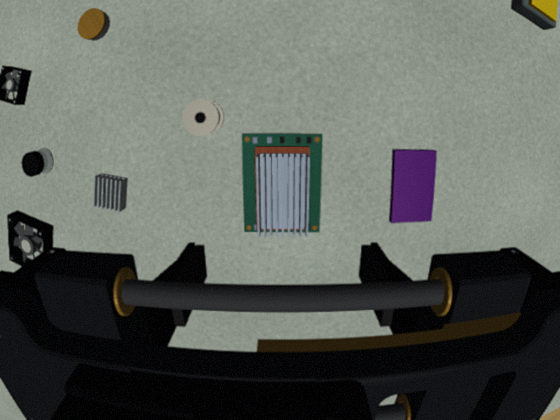

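The sink is seated on the plate at (282,192), level at z 72 mm and about 1 mm off centre. Next is the fan.

Request:
drive_tool(deltas=[[0,0,-71,0.155,-0.382,0.03,-1],[0,0,-71,0.155,-0.382,0.03,-1],[0,0,-71,0.155,-0.382,0.03,-1],[0,0,-71,0.155,-0.382,0.03,-1],[0,0,-71,0.155,-0.382,0.03,-1],[0,0,-71,0.155,-0.382,0.03,-1],[0,0,-71,0.155,-0.382,0.03,-1],[0,0,-71,0.155,-0.382,0.03,-1],[0,0,-71,0.155,-0.382,0.03,-1],[0,0,-71,0.155,-0.382,0.03,-1],[0,0,-71,0.155,-0.382,0.03,-1]])

```text
time: 22.95
ee_pos: [0.6581, 0.1507, 0.1935]
eef_rot: [0.859, 0.512, -0.001, 0.0]
ft_force: [-0.6, 0.1, 0.1]
width: 0.087
```

```bash
python3 - <<'E'
from h import *
look('w14',['fan_mid']);to(.658,.153,.0185,61.5);slab('w14',.016,.025,(.658,.153,.045))
E
```

```text
fan_mid 0.6 [281. 186.] z 0.02 c [659.2 153.4] size [49.7 50.3] ang 62.0 961
 t 23.05 pos [0.6584 0.1497 0.1945] yaw 61.52 w 0.0871 F [ 0.   0.1 -0. ] 
  turn [0.04 0.07 0.02] shift [ 0.003 -0.002  0.176]
w14 slab 917 z 0.0196 ((659.2006225585938, 153.41754150390625), (49.68334197998047, 50.28681945800781), 61.803951263427734)
```

Request:
drive_tool(deltas=[[0,0,-0.4,0.003,-0.001,0.04,-1],[0,0,-0.4,0.003,-0.001,0.08,-1],[0,0,-0.4,0.003,-0.001,0.12,-1],[0,0,-0.4,0.003,-0.001,0.155,-1],[0,0,-0.4,0.003,-0.001,0.17,-1],[0,0,-0.4,0.003,-0.001,0.175,-1],[0,0,-0.4,0.003,-0.001,0.175,1],[0,0,-0.4,0.003,-0.001,0.175,1],[0,0,-0.4,0.003,-0.001,0.175,1],[0,0,-0.4,0.003,-0.001,0.175,1],[0,0,-0.4,0.003,-0.001,0.175,1],[0,0,-0.4,0.003,-0.001,0.175,1]], squeeze=15)

```text
time: 24.25
ee_pos: [0.6592, 0.1551, 0.0199]
eef_rot: [0.857, 0.516, 0.0, 0.0]
ft_force: [-1.1, -0.2, 2.3]
width: 0.0495
```

Request:
drive_tool(deltas=[[0,0,0,0,0,0,1],[0,0,0,0,0,-0.01,1],[0,0,0,0,0,-0.05,1],[0,0,0,0,0,-0.1,1],[0,0,0,0,0,-0.13,1],[0,0,0,0,0,-0.13,1],[0,0,0,0,0,-0.13,1]])

```text
time: 24.95
ee_pos: [0.6592, 0.1551, 0.1503]
eef_rot: [0.857, 0.516, 0.001, 0.0]
ft_force: [-0.2, 0.6, -1.5]
width: 0.0496
```

```bash
python3 - <<'E'
from h import *
look('w15',['fan_mid']);to(.4443,-.200,.149,80.7);slab('w15',.135,.16,(.658,.153,.045))
E
```

```text
fan_mid 0.84 [283. 251.] z 0.1506 c [658.4 153.1] size [51.2 51.2] ang 61.9 2999
 t 25.05 pos [0.6583 0.1547 0.1482] yaw 62.12 w 0.0495 F [ 0.8  0.5 -1.3] 
  turn [ -0.09   0.08 -18.58] shift [-4.136e-01 -2.330e-02 -1.000e-04]
w15 slab 6208 z 0.148 ((658.39306640625, 153.08331298828125), (51.26079559326172, 68.28590393066406), 61.86248016357422)
```

Request:
drive_tool(deltas=[[0,0,-18.6,-0.412,-0.023,0,1],[0,0,-18.6,-0.412,-0.023,0,1],[0,0,-18.6,-0.412,-0.023,0,1],[0,0,-18.6,-0.412,-0.023,0,1],[0,0,-18.6,-0.412,-0.023,0,1],[0,0,-18.6,-0.412,-0.023,0,1],[0,0,-18.6,-0.412,-0.023,0,1],[0,0,-18.6,-0.412,-0.023,0,1],[0,0,-18.6,-0.412,-0.023,0,1],[0,0,-18.6,-0.412,-0.023,0,1],[0,0,-18.6,-0.412,-0.023,0,1],[0,0,-18.6,-0.412,-0.023,0,1]])

```text
time: 26.25
ee_pos: [0.4468, -0.1966, 0.1493]
eef_rot: [0.761, 0.649, 0.0, -0.0]
ft_force: [-0.0, -0.1, -1.2]
width: 0.0499
```

```bash
python3 - <<'E'
from h import *
look('w16',['fan_mid','board_top','sink_mid']);to(.4441,-.200,.091,80.7)
slab('w16',.069,.076,(.444,-.199,.075))
E
```

```text
fan_mid 0.72 [280. 252.] z 0.1496 c [ 446.2 -198.6] size [51.2 51. ] ang 81.6 2949
board_top 0.59 [278. 171.] z 0.0113 c [ 444.3 -196.4] size [ 84.3 116.3] ang 80.5 3947
sink_mid 0.85 [278. 205.] z 0.0723 c [ 443.4 -200. ] size [50.6 79.8] ang 80.5 2095
 t 26.45 pos [ 0.4465 -0.1974  0.1495] yaw 80.82 w 0.05 F [ 0.5 -0.4 -0.4] 
  turn [-0.   -0.02  0.12] shift [-0.003  -0.0019  0.0585]
w16 slab 1754 z 0.0719 ((443.4181823730469, -200.09811401367188), (50.57533645629883, 79.85426330566406), 80.6324691772461)
```

View pics/w16.png

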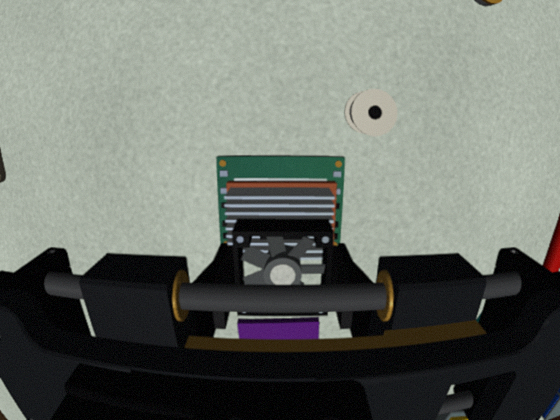

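The sink's top is visible behind the held fan at (282,270). Correction is -1.9 mm in x and -2.5 mm in y, then lower 57.5 mm.

Request:
drive_tool(deltas=[[0,0,0.1,-0.0019,-0.0025,0.02,1],[0,0,0.1,-0.0019,-0.0025,0.04,1],[0,0,0.1,-0.0019,-0.0025,0.05,1],[0,0,0.1,-0.0019,-0.0025,0.055,1],[0,0,0.1,-0.0019,-0.0025,0.057,1],[0,0,0.1,-0.0019,-0.0025,0.0575,1],[0,0,0.1,-0.0019,-0.0025,0.0575,1]])

```text
time: 27.15
ee_pos: [0.4437, -0.2, 0.0926]
eef_rot: [0.763, 0.647, 0.0, 0.0]
ft_force: [0.5, 0.3, -0.8]
width: 0.0498
```

Request:
drive_tool(deltas=[[0,0,0,0,0,0,-0.2],[0,0,0,0,0,0,-0.7],[0,0,0,0,0,0,-0.7],[0,0,0,0,0,0,-0.7],[0,0,0,0,0,-0.03,-0.7],[0,0,0,0,0,-0.08,-1],[0,0,0,0,0,-0.13,-1],[0,0,0,0,0,-0.15,-1],[0,0,0,0,0,-0.15,-1],[0,0,0,0,0,-0.15,-1]])

```text
time: 28.15
ee_pos: [0.4431, -0.1999, 0.2418]
eef_rot: [0.763, 0.647, -0.0, 0.0]
ft_force: [0.1, -0.6, -0.2]
width: 0.0865
```

```bash
python3 - <<'E'
from h import *
look('w17',['fan_mid','board_top']);to(.4441,-.200,.3,80.7)
slab('w17',.086,.1,(.444,-.199,.075));slab('w17',.069,.077,(.444,-.199,.075));slab('w17',.0395,.045,(.444,-.199,.085))
im,_=camera('scene');im2,_=camera('side')
a=cv2.resize(im[160:280,120:280],None,fx=2.5,fy=2.5);b=cv2.resize(im2[130:250,290:450],None,fx=2.5,fy=2.5);save('fin',np.hstack([a,b]))
E
```

```text
fan_mid 0.67 [282. 195.] z 0.0921 c [ 443.5 -201.5] size [50. 50.] ang 80.4 1137
board_top 0.88 [277. 153.] z 0.0115 c [ 443.8 -198.6] size [ 89.8 116.4] ang 80.6 2544
 t 28.3 pos [ 0.4426 -0.1996  0.2407] yaw 80.62 w 0.0874 F [ 0.6  0.1 -0.1] 
  turn [-0.11 -0.05 -0.08] shift [-0.0001  0.0014 -0.0593]
w17 slab 1252 z 0.0913 ((443.4692687988281, -201.47996520996094), (49.99934387207031, 50.048675537109375), 80.40530395507812)
w17 slab 1166 z 0.072 ((443.7603759765625, -199.8545684814453), (50.33289337158203, 80.53143310546875), 80.79485321044922)
w17 slab 531 z 0.0422 ((445.1841125488281, -199.70840454101562), (55.485172271728516, 90.6741714477539), 80.69742584228516)
```

View pics/w17.png

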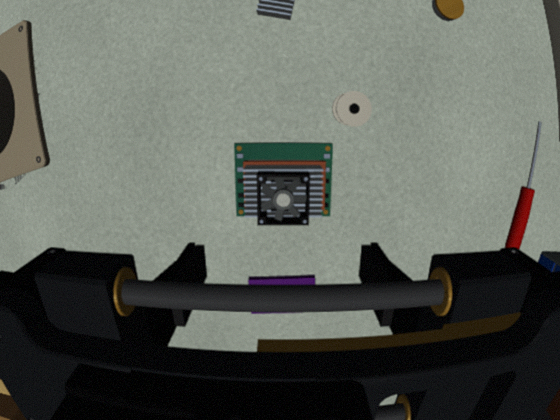

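View pics/fin.png

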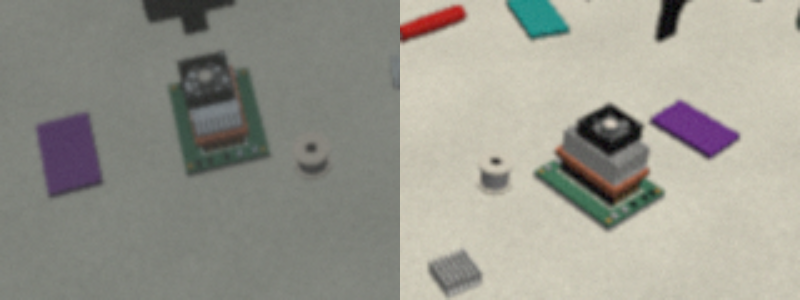

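The fan sits flat on the stack. The wrist view suggests it is about 1.6 mm off in y, so I'll do one cross-check from the fixed cameras.

```bash
python3 - <<'E'
from h import *
for n in ['scene','side']:
    im,d=camera(n);c=cloud(n,d)
    for nm,z0,z1 in [('fan',.084,.1),('sink',.066,.079),('plate',.037,.047),('board',.006,.015)]:
        m=(c[...,2]>z0)&(c[...,2]<z1)&(abs(c[...,0]-.444)<.08)&(abs(c[...,1]+.2)<.08)&(d>0);p=c[m]
        if nm=='fan': r=cv2.minAreaRect((p[:,:2]*1000).astype(np.float32));print(n,nm,m.sum(),np.round(np.median(p[:,2]),4),np.round(r[0],1),np.round(r[1],1),round(r[2],1))
        a=np.radians(-9.3);u=p[:,:2]@[np.cos(a),np.sin(a)]*1000;v=p[:,:2]@[-np.sin(a),np.cos(a)]*1000
        print(n,nm,len(p),'u',np.round(np.percentile(u,[1,99]),1),'v',np.round(np.percentile(v,[1,99]),1))
print('board centre uv', np.array([444,-199.1])@np.array([[np.cos(a),-np.sin(a)],[np.sin(a),np.cos(a)]]))
E
```

```text
scene fan 216 0.0899 [ 444.9 -203.3] [49.7 54.4] 80.4
scene fan 216 u [445.2 498.3] v [-153.3 -104. ]
scene sink 132 u [440.1 512.3] v [-152.1 -102.3]
scene plate 200 u [432.8 519.4] v [-153.8  -98.4]
scene board 574 u [415.8 531. ] v [-170.8  -81.5]
side fan 164 0.0876 [ 440.6 -198.5] [55.6 54.1] 79.6
side fan 164 u [440.4 493.2] v [-151.4  -98.4]
side sink 210 u [427.9 505.1] v [-151.5  -97.7]
side plate 144 u [422.8 511.1] v [-146.4  -93.9]
side board 395 u [409.5 530. ] v [-166.   -44.5]
board centre uv [ 470.33925887 -124.73087657]
```

```bash
python3 -c "
from bench import *
print(read_state()['time'],close_job())"
```

```text
the job is handed in; nothing more can be done
28.5 None
```

The cooling stack is built on the green board in the order asked: module, copper plate, long heat sink, small fan. I handed it in at 28.5 s with the gripper open and about 13 cm clear above it. I did not touch the square heat sink, the larger fan or the violet and teal plates.

**Heights:** the final wrist measurements put the tops at about 33, 42, 72 and 92 mm. The design heights are 32, 42, 72 and 92 mm, so every part is seated flat.

**Squareness:** every part is within about 0.4° of the board.

**Centring:**
- **Module on the outline:** about 0.3 mm off.
- **Plate on the module:** not measured directly; about 1 mm off against the board.
- **Sink on the plate:** about 1–1.5 mm off.
- **Fan on the sink:** about 1.6 mm off across the sink.

**Where checks disagreed or failed:**
- **Fan:** the scene camera gave about 1.4 mm across the sink and the side camera about 0.3 mm. This is within the 2 mm calibration, so I did not correct it.
- **Coarse views:** the fixed cameras' lengthwise readings for the sink and plate were too partial to use.
- **Missed detection:** the plate detector missed the copper plate once after placing, so I measured it from depth instead.

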